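Key a knurled cap onto a test port and hold it home

ROBOT

A 6-joint arm with a two-finger parallel gripper is mounted at the origin on the work surface. World frame = base frame: x ahead of the robot, y to its left, z up, the work surface at z = 0. Lengths are in m, angles in rad, forces in N, time in s.
With the tool pointing down it reaches from about 0.35 to 0.725 m from the base axis. Payload 6 kg.
Tool frame: the origin (TCP) lies between the finger pads, 19 mm behind the fingertips; this is the grasp point; z points along the fingers, y is the direction in which the jaws open and shut (so a half turn about z gives the same grasp; the last joint's range is limited). The gripper opens to 85 mm and grips with 20 to 120 N. Pads are 22 mm wide; open, the fingers measure 114 mm over their backs; the gripper's body (76 mm by 85 mm) begins 54 mm behind the grasp point. The pads swing forward as they close: fully open they stand 13 mm farther back than shut.
Start: joints at [-0.876, 0.04, 0.085, 0, -1.615, -0.334], TCP at [0.212, -0.561, 0.25] pointing down, gripper open.
Joint ranges: [-2.56, 2.56], [-1.29, 2.01], [-1.08, 1.49], [-3.29, 1.98], [-2.81, -0.18], [-2.99, 2.99]. Speed limits (rad/s): [2.57, 2.57, 3.01, 3.14, 3.14, 3.14].

INTERFACE

Orientations are given as a unit quaternion [w, x, y, z].
In Python, from workcell import readout, cams, close_job gives the robot as it stands.
- The arm moves only by the tool move_arm, never from a script. Its argument "targets" is a list of rows, each a list of 6 numbers: the shift along the tool's x, y, z in m, then the turn, a rotation vector about the tool's x, y, z in rad. A call has 1 to 20 rows; each row is the pose to reach, as a shift and turn from the pose commanded when the call began, along the tool's axes at that moment; what a row does not reach only later rows make up. A row lasts 1/12 s, in which the tool goes at most 41.7 mm and 7.16 degrees, less where a joint would pass 70% of its speed; a pose out of reach is approached as far as the arm can. A call with a gripper value outside its range is refused whole. "gripper" is the finger opening in m, from 0 to 0.0854, set as the call begins (left out, the last holds). The fingers move at their own pace and stop on an object; "newtons" is the grip in N (left out, the last holds). Time passes only in rows, so rows that repeat a pose let the fingers close. It gives the time, the measured TCP pose, the force and the opening at its end, in the units of the state.
- readout.get_obs(): the state, without advancing time (a new reading comes with each control period).
- cams.camera(name): name is "scene" or "top" or "wrist"; returns a dict with "pixels" (480x640x3 uint8, red, green, blue), "intrinsics" (3x3 intrinsics, pixels), "dist" ([k1, k2, p1, p2, k3] as OpenCV has them; the pictures are not rectified), "extrinsics" (4x4, takes a point from camera to world coordinates). Camera axes: x right, y down, z forward; pixel columns grow to the right and rows downward; lengths in m; the calibration is good to about 2 mm. A picture is of the moment at which its call begins. There is no depth.
- close_job(): hands the job in, once; it reports no verdict.
The state is a dict: "time_s": time; "joint_positions": joint angles; "joint_velocities": joint speeds; "joint_torque": joint torques, N m; "position": TCP position; "orientation": TCP orientation; "contact_force": force on the tool from outside, world axes, zero at the start; "wrist_torque": the same for the moment, N m; "finger_gap": finger opening in m.
Only numpy, scipy, OpenCV 4.12 (cv2) and the standard library are available. Lean on these libraries where they do the work, as an engineer would, in place of code of your own. Each camera call takes 0.05 s, during which the arm holds its last target. There are 200 camera calls.

TASK

Slide the knurled steel cap along its storage rail until it is clear of the overhanging lips, lift it off and set it mouth-down over the spigot of the test port. Turn it, pressing lightly, until the keyway hidden in its bore drops over the spigot's cross pin, then push it fully home against the spring plunger. Finish while still gripping it and holding it pushed home, and leave everything else on the bench alone.

Things in the scene. Friction and masses are not known exactly. Their poses are not given: they have to be found in the camera images.
- cap: Loose knurled steel cap, 0.14 to 0.28 kg, upright, turned anyhow, under the rail's lips. Origin: centre of its underside, z up its axis. Flange 58 mm across, 6 mm thick at the bottom, then a knurled cylinder 44 mm across up to the flat closed top at 56 mm. Below: a bore 25.6 mm across, 38 mm deep, with two keyways 10 mm wide, half a turn apart, all along it, unseen from above, direction unmarked.
- cap_grip (a point): Best place for the TCP to grip the cap: on its axis, 46 mm above its underside; fingers in any direction, from above.
- rail: Fixed aluminium storage rail, 220 (x) by 81 (y) by 17 mm; origin: middle of its underside. Floor 4 mm thick all along. From x -20 to +110 mm: side walls 61 mm apart, lips 49 mm apart over the cap's flange (underside at 13, top at 17 mm: 3 mm free above the flange), end stop at x +105. From x -20 to -110 mm, the end nearer the robot, it is open above. The cap starts at about x +20 to +70 mm, y 0.
- rail_exit (a point): On the rail's centre line (rail x -68 mm), on the top of its floor, in the open part: slide the cap straight along the rail until its origin is about here, then lift it.
- port: Fixed test port: aluminium block 110 x 90 x 44 mm, origin at the middle of its underside, with a round steel shoulder 66 mm across on top, whose flat top is the seat, 50 mm above the origin. A steel spigot with a cross pin and a spring plunger stands in the middle of the seat.
- port_seat (a point): Centre of the seat of the test port, on its top face, 50 mm above the bench. At home the cap's flange lies on the seat, the cap's origin here.
- spigot_top (a point): Middle of the spigot's top, 34 mm above the seat. Spigot 24 mm across, its top 4 mm tapered to 18 mm. A 5 mm round cross pin goes through it, 36 mm long overall, its top 13 mm above the seat; its direction varies, is visible, and is not told by any frame. A brass plunger stands 11 mm above the spigot.
- pin_level (a point): On the spigot's axis at the pin's top, 13 mm above the seat. Not keyed, the cap's underside rests here, and stays if let go (may lean about 5 degrees). It drops when its keyways come within about 9 degrees of the pin, under a few newtons of push. Cap and pin repeat every half turn: turning at most a half turn, either way, finds it; let go and regrip if the wrist runs out.
- plunger (a joint): Spring plunger in the middle of the spigot, 8 mm thick brass: 0 when out (its tip 45 mm above the seat), grows as it is pressed down, m. It meets the cap only in the last 7 mm: about 6 N to start, 8 N at home, where it reads 0.007. It lifts the cap again if it is let go.
- driver: Bystander, loose: screwdriver lying between the fixtures. Not to be moved.
- adapter: Bystander, loose: small brass stepped adapter standing up, 28 mm across, 40 mm tall. Not to be moved.
- jar: Bystander, loose: small jar with a lid, 44 mm across, 55 mm tall. Not to be moved.
- bin: Bystander, loose: clear parts bin with connectors in it, 170 x 120 x 70 mm. Not to be moved.
- spanner: Bystander, loose: flat wrench lying on the bench. Not to be moved.
- isolator: Bystander, loose: green block 50 x 50 x 30 mm with two brass connectors. Not to be moved.
- dish: Bystander, loose: aluminium dish 110 mm across, 30 mm tall. Not to be moved.
There are look-alikes about, which are no part of the job. Leave any blue or pink look-alike of the cap alone.

How it is judged:
On the way, in this order (a step that is already met when the one before it is completed fails the run):
1. the cap has been slid out from under the lips, still low on the rail's open floor (x of cap in the frame of rail between -0.12 and -0.045 m and z of cap in the frame of rail below 0.03 m), for 0.05 s.
2. the cap is over the spigot, its mouth well below the spigot's top (horizontal distance between cap and port_seat below 0.005 m and z of cap in the frame of port_seat below 0.022 m), for 0.05 s.
At the end, for the whole second after the job is handed in: The cap sits keyed on the port: centred within 3 mm, upright within 0.08 rad, its underside within 2.5 mm of the seat, the plunger pressed at least 4 mm, at rest, with the fingers still on the cap with more than 3 N, through the last second (horizontal distance between cap and port_seat below 0.003 m and z of cap in the frame of port_seat below 0.0025 m and angle between cap's own z axis and vertical below 0.08 rad and value of joint plunger above 0.004 m and contact force between the fingers and cap above 3 N and linear speed of cap below 0.02 m/s); the arm keeps its last pose, push and grip.
It fails at once if a bystander is moved by more than 25 mm (distance of any of driver, adapter, jar, bin, spanner, isolator, dish from where it was at the start of the episode above 0.025 m).
It also fails if it takes over 61 s, if anything falls off the work surface, if the arm or the gripper's body presses on something with over 40 N, if the wrist force passes 120 N, or if a joint passes its speed limit or range.

## Working session

There is one attempt and no reset: what is moved stays moved. The work goes in short steps, Python scripts to look and compute and a tool call to move; the robot and the scene stay as the last step left them, time stands still between calls to the robot, and variables do not carry over. Pictures are saved under pics/ and viewed, about 8 in all and at most 12, crops included, and the job is handed in when it is done.

Besides the shell and the picture viewer there is one more tool, called after ">>>" as a command line: name --pt "numbers of a row" for each row, then --argument value for the rest. move_arm: Moves the arm, as the interface text tells. Its arguments: {"type":"object","properties":{"targets":{"type":"array"},"gripper":{"type":"number"},"newtons":{"type":"number"}},"required":["targets"]}

```bash
mkdir -p pics; ls; python3 - <<'E'
from workcell import readout, cams
import cv2, numpy as np
o=readout.get_obs()
for k,v in o.items(): print(k,np.round(v,4))
for n in ("scene","top","wrist"):
    c=cams.camera(n); cv2.imwrite(f"pics/{n}0.png",c["pixels"][:,:,::-1])
    np.savez(f"pics/{n}0.npz",**c)
    print(n,np.round(c["intrinsics"],1).tolist(),c["dist"],np.round(c["extrinsics"],4).tolist())
E
```

```text
pics
time_s 0.0
joint_positions [-8.7630e-01  4.0800e-02  8.3800e-02 -5.0000e-04 -1.6155e+00 -3.3370e-01]
joint_velocities [-0.0008  0.0005  0.0014 -0.     -0.0011  0.0005]
joint_torque [-1.10000e-03 -3.68209e+01  3.47415e+01  6.93250e+00 -5.40000e-03
  0.00000e+00]
position [ 0.2118 -0.5611  0.249 ]
orientation [-2.000e-04 -1.794e-01  9.838e-01  8.000e-04]
contact_force [ 0.1159 -0.3752 -1.2464]
wrist_torque [ 0.0286 -0.0369 -0.0495]
finger_gap 0.0855
scene [[558.1, 0.0, 322.3], [0.0, 558.1, 227.3], [0.0, 0.0, 1.0]] [-0.14687016  0.          0.          0.          0.        ] [[0.7066, 0.5958, -0.3817, 0.9887], [0.7076, -0.5916, 0.3864, -0.445], [0.0044, -0.5432, -0.8396, 1.0571], [0.0, 0.0, 0.0, 1.0]]
top [[529.7, 0.0, 322.6], [0.0, 529.7, 237.8], [0.0, 0.0, 1.0]] [-0.15082398  0.          0.          0.          0.        ] [[0.001, -0.993, 0.1184, 0.4404], [-0.9999, 0.0006, 0.0137, 0.0011], [-0.0137, -0.1184, -0.9929, 1.2051], [0.0, 0.0, 0.0, 1.0]]
wrist [[423.3, 0.0, 326.6], [0.0, 423.3, 240.1], [0.0, 0.0, 1.0]] [-0.08227001  0.          0.          0.          0.        ] [[-0.3525, 0.8978, 0.2638, 0.144], [0.9358, 0.3376, 0.1015, -0.5863], [0.002, 0.2827, -0.9592, 0.3723], [0.0, 0.0, 0.0, 1.0]]
```

View pics/top0.png

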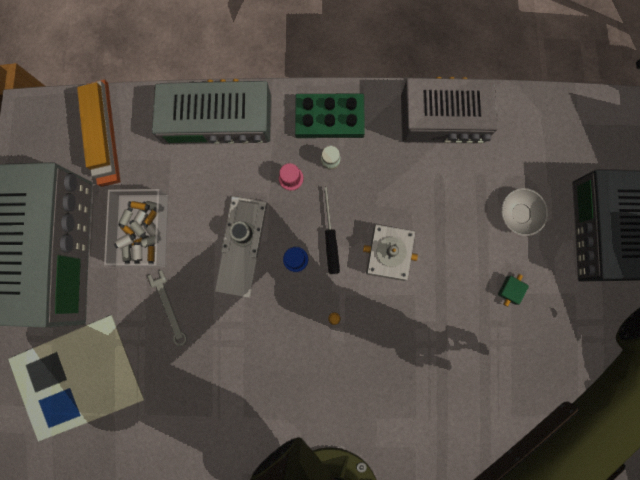

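View pics/scene0.png

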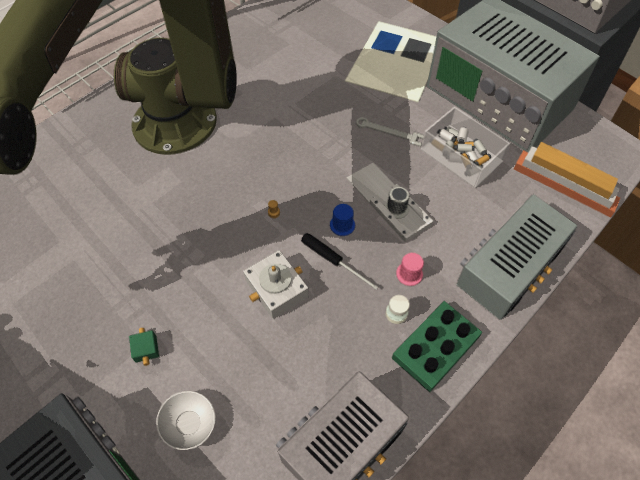

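The top view shows the cap at about (241,232), the rail running from (250,197) to (232,295) and the port at about (391,251). The scene view agrees: cap (398,198), port (277,280). I'll zoom in on both.

```bash
cat > h.py <<'E'
import numpy as np, cv2
def ray(c,uv):
    p=cv2.undistortPoints(np.array([[uv]],float),c["intrinsics"],c["dist"])[0,0]
    E=c["extrinsics"]; return E[:3,3],E[:3,:3]@np.array([p[0],p[1],1.])
def at_z(c,uv,z):
    o,d=ray(c,uv); return (o+d*(z-o[2])/d[2])
def proj(c,P):
    E=np.linalg.inv(c["extrinsics"]); r=cv2.Rodrigues(E[:3,:3])[0]
    return cv2.projectPoints(np.array(P,float).reshape(-1,1,3),r,E[:3,3],c["intrinsics"],c["dist"])[0][:,0]
def load(n): return dict(np.load(f"pics/{n}.npz"))
def crop(c,x,y,w,h,s): return cv2.resize(c["pixels"][y:y+h,x:x+w,::-1],None,fx=s,fy=s,interpolation=cv2.INTER_CUBIC)
E
python3 - <<'E'
from h import *
t=load("top0"); s=load("scene0")
a=crop(t,205,185,80,120,5); b=crop(t,360,215,64,70,5)
c=crop(s,340,155,100,90,4); d=crop(s,235,240,80,75,4)
C=np.zeros((600,800,3),np.uint8)
C[:600,:400]=a; C[:350,400:720]=b; C[350:550,400:800]=cv2.resize(d,(400,200)) if 0 else crop(s,235,240,100,50,4)
cv2.imwrite("pics/z0.png",C)
for n,uv,z in [("cap",(241,232),.05),("r1",(232,196),.017),("r2",(268,200),.017),("r3",(248,297),.004),("r4",(216,291),.004),("seat",(391,251),.05)]:
    print(n,at_z(t,uv,z).round(4))
E
```

```text
cap [0.5913 0.1974 0.05  ]
r1 [0.6791 0.2257 0.017 ]
r2 [0.6693 0.1423 0.017 ]
r3 [0.4485 0.1867 0.004 ]
r4 [0.4617 0.2605 0.004 ]
seat [ 0.549 -0.133  0.05 ]
```

View pics/z0.png

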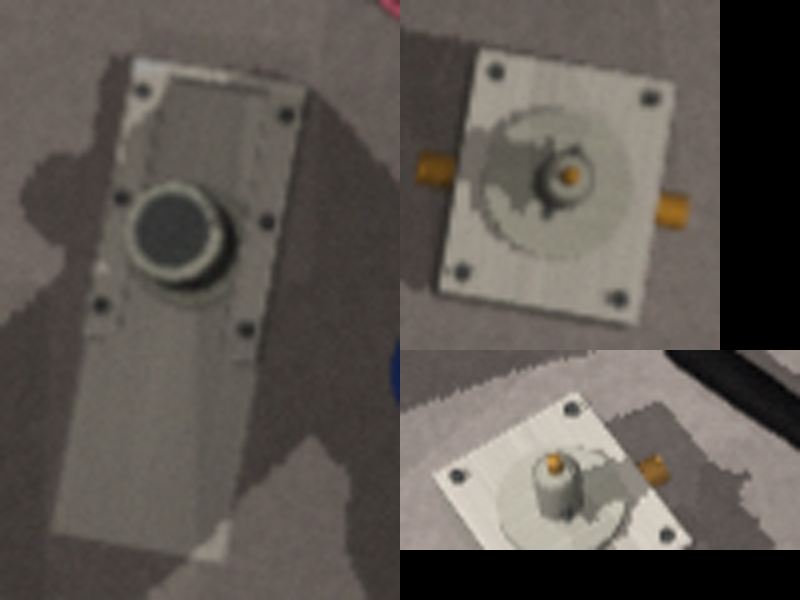

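```bash
cat >> h.py <<'E'
from scipy.spatial.transform import Rotation as R
def goto(o,p,yaw):
    """row (tool frame) from measured pose to TCP p, tool down, jaw (y) axis at yaw deg (mod 180)"""
    q=o["orientation"]; M=R.from_quat([q[1],q[2],q[3],q[0]])
    best=None
    for a in (yaw,yaw+180):
        a=np.radians(a); y=np.array([np.cos(a),np.sin(a),0]); z=np.array([0,0,-1.])
        G=R.from_matrix(np.column_stack([np.cross(y,z),y,z])); r=(M.inv()*G).as_rotvec()
        if best is None or np.linalg.norm(r)<np.linalg.norm(best): best=r
    d=M.inv().apply(np.array(p)-o["position"])
    return np.round(np.r_[d,best],4)
def jaw(o):
    q=o["orientation"]; y=R.from_quat([q[1],q[2],q[3],q[0]]).apply([0,1,0]); return np.degrees(np.arctan2(y[1],y[0]))
E
python3 - <<'E'
from h import *; from workcell import readout
t=load("top0"); s=load("scene0")
def pix(u,v,x0,y0): return ((u+.5)/5-.5+x0,(v+.5)/5-.5+y0)
C=[at_z(t,pix(u,v,205,185),z) for u,v,z in [(133,57,.017),(306,90,.017),(228,562,.004),(52,533,.004)]]
print(np.round(C,4))
m1=(C[0]+C[1])/2; m2=(C[2]+C[3])/2; d=m1-m2; print("rail mid",(m1+m2)/2,"len",np.linalg.norm(d[:2]),"yaw",np.degrees(np.arctan2(d[1],d[0])))
cap=at_z(t,pix(172,230,205,185),.060); print("cap",cap)
e=np.array([d[0],d[1]])/np.hypot(*d[:2]); rel=(cap-(m1+m2)/2)[:2]; print("cap in rail",rel@e, e[0]*rel[1]-e[1]*rel[0])
print("seat",at_z(t,pix(558-400,181,360,215),.05),"tip",at_z(t,pix(569-400,176,360,215),.095))
o=readout.get_obs(); print(jaw(o),goto(o,[.551,-.135,.25],170))
E
```

```text
[[0.6791 0.2276 0.017 ]
 [0.6633 0.1473 0.017 ]
 [0.4486 0.1817 0.004 ]
 [0.4612 0.2628 0.004 ]]
rail mid [0.56303443 0.20483661 0.0105    ] len 0.21905960870155264 yaw -9.144389316133477
cap [0.59305715 0.20020929 0.06      ]
cap in rail 0.03037655216539977 0.0002027879633337724
seat [ 0.54943252 -0.1334891   0.05      ] tip [ 0.54729532 -0.13292742  0.095     ]
110.67368440671454 [-4.6780e-01  2.7890e-01 -5.0000e-04  1.3000e-03  6.0000e-04 -1.0354e+00]
```

>>> move_arm --pt "-0.468 0.279 0 0 0 -1.035" --pt "-0.468 0.279 0 0 0 -1.035" --pt "-0.468 0.279 0 0 0 -1.035" --pt "-0.468 0.279 0 0 0 -1.035" --pt "-0.468 0.279 0 0 0 -1.035" --pt "-0.468 0.279 0 0 0 -1.035" --pt "-0.468 0.279 0 0 0 -1.035" --pt "-0.468 0.279 0 0 0 -1.035" --pt "-0.468 0.279 0 0 0 -1.035" --pt "-0.468 0.279 0 0 0 -1.035" --pt "-0.468 0.279 0 0 0 -1.035" --pt "-0.468 0.279 0 0 0 -1.035" --pt "-0.468 0.279 0 0 0 -1.035" --pt "-0.468 0.279 0 0 0 -1.035" --pt "-0.468 0.279 0 0 0 -1.035" --pt "-0.468 0.279 0 0 0 -1.035" --pt "-0.468 0.279 0 0 0 -1.035" --pt "-0.468 0.279 0 0 0 -1.035" --pt "-0.468 0.279 0 0 0 -1.035" --pt "-0.468 0.279 0 0 0 -1.035"

```text
time_s: 1.82
position: [0.5508, -0.1359, 0.2503]
orientation: [0.0, -0.642, 0.767, -0.0]
contact_force: [0.6, 0.7, 0.2]
finger_gap: 0.0858
```

```bash
python3 - <<'E'
from h import *; from workcell import readout,cams
o=readout.get_obs(); print(o["position"],jaw(o),np.degrees(o["joint_positions"]).round(1))
c=cams.camera("wrist"); np.savez("pics/w1.npz",**c); cv2.imwrite("pics/w1.png",c["pixels"][:,:,::-1])
print(proj(c,[[.5494,-.1335,.05],[.5473,-.1329,.095],o["position"]]))
print(goto(o,[.593,.200,.16],170.9))
E
```

```text
[ 0.55080865 -0.13588003  0.25028202] 169.901073339826 [  6.4  -2.7  -0.1  -0.  -92.6 -16.5]
[[328.18314159 213.45860063]
 [331.55965086 228.49032784]
 [324.3860433  342.97579944]]
[-3.381e-01  1.740e-02  9.030e-02 -5.000e-04  2.000e-04 -1.740e-02]
```

View pics/w1.png

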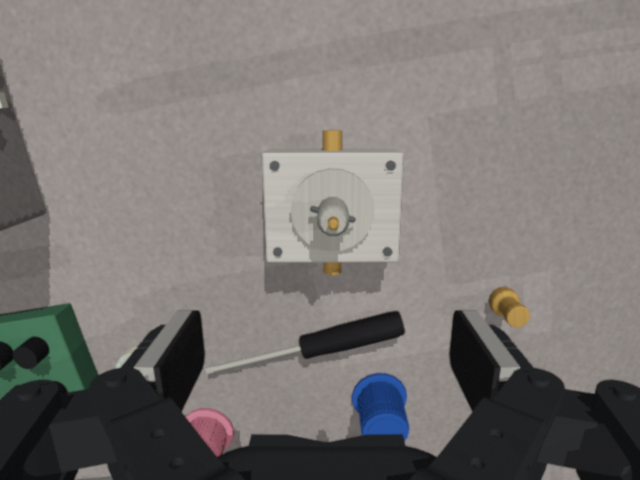

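The wrist view shows the port with its seat centred near (332,211), the plunger tip at (333,223) and the pin ends near (312,209) and (353,219). The next view zooms in on this; meanwhile the arm moves over the cap.

```bash
python3 - <<'E'
from h import *
c=load("w1"); cv2.imwrite("pics/w1z.png",crop(c,258,135,150,145,4))
for n,uv,z in [("seat",(332,211),.05),("tip",(333,223),.095),("pinA",(312,209),.0605),("pinB",(353,219),.0605)]: print(n,at_z(c,uv,z).round(4))
# shoulder ellipse
E

```

```text
seat [ 0.5461 -0.1349  0.05  ]
tip [ 0.5457 -0.1365  0.095 ]
pinA [ 0.5604 -0.1414  0.0605]
pinB [ 0.5312 -0.1283  0.0605]
```

View pics/w1z.png

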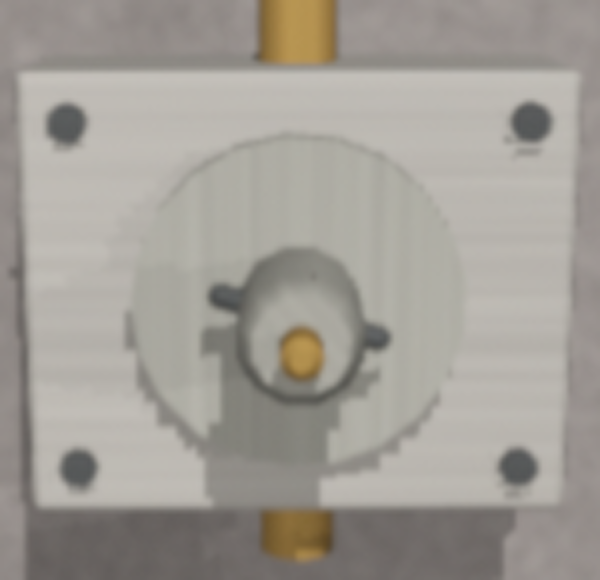

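>>> move_arm --pt "-0.338 0.0175 0.04 0 0 -0.0175" --pt "-0.338 0.0175 0.04 0 0 -0.0175" --pt "-0.338 0.0175 0.04 0 0 -0.0175" --pt "-0.338 0.0175 0.04 0 0 -0.0175" --pt "-0.338 0.0175 0.04 0 0 -0.0175" --pt "-0.338 0.0175 0.04 0 0 -0.0175" --pt "-0.338 0.0175 0.04 0 0 -0.0175" --pt "-0.338 0.0175 0.04 0 0 -0.0175" --pt "-0.338 0.0175 0.04 0 0 -0.0175" --pt "-0.338 0.0175 0.04 0 0 -0.0175" --pt "-0.338 0.0175 0.04 0 0 -0.0175" --pt "-0.338 0.0175 0.04 0 0 -0.0175" --pt "-0.338 0.0175 0.04 0 0 -0.0175"

```text
time_s: 2.95
position: [0.593, 0.1995, 0.2107]
orientation: [0.0, -0.649, 0.761, -0.0]
contact_force: [0.6, -0.1, -0.1]
finger_gap: 0.0849
```

The zoom puts the seat centre at (332,210), the plunger tip at (333,222.6) and the pin ends at (313,208.6) and (352,219). That gives a pin yaw of about −24°. Next I check the cap from above.

```bash
python3 - <<'E'
from h import *; from workcell import readout,cams
w=load("w1")
for n,uv,z in [("seat",(332.1,209.9),.05),("tip",(333.1,222.6),.095),("pinA",(313.1,208.6),.0605),("pinB",(351.9,218.9),.0605)]: print(n,at_z(w,uv,z).round(4))
o=readout.get_obs(); print(o["position"],jaw(o),np.degrees(o["joint_positions"]).round(1))
c=cams.camera("wrist"); np.savez("pics/w2.npz",**c); cv2.imwrite("pics/w2z.png",crop(c,200,100,240,200,3))
print("pred cap top",proj(c,[[.593,.2002,.06]]))
print(goto(o,[.593,.200,.05],170.9))
E
```

```text
seat [ 0.5459 -0.1358  0.05  ]
tip [ 0.5456 -0.1368  0.095 ]
pinA [ 0.5596 -0.1416  0.0605]
pinB [ 0.532  -0.1285  0.0605]
[0.59304966 0.19953285 0.21071498] 170.88899806911465 [ 36.9   6.1   4.8   0.  -88.6 -46. ]
pred cap top [[325.9835506  227.73084921]]
[-0.0004  0.0002  0.1607 -0.0008  0.0006 -0.0002]
```

View pics/w2z.png

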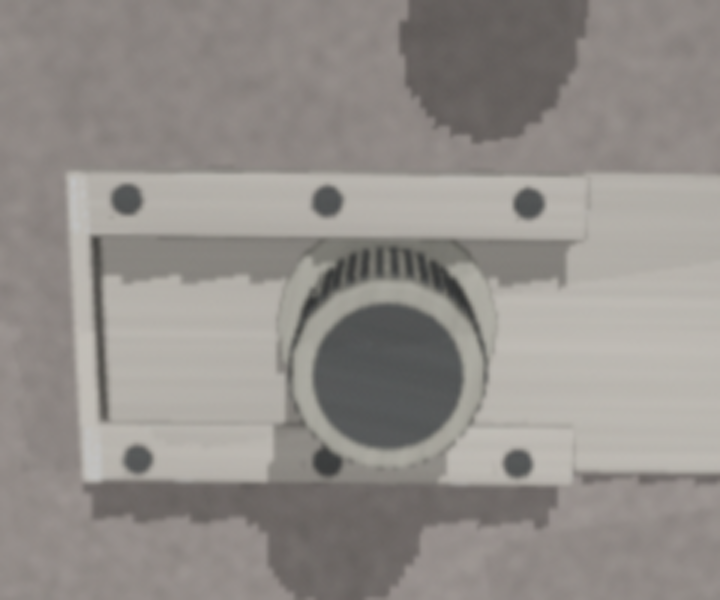

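The cap top is at about (329,224), offset (+3,−3.4) px from the top-camera prediction. The port shows the same offset, so it is camera bias. I'll descend using the midway estimate, then place by wrist-camera differences, where the bias cancels.

```bash
python3 - <<'E'
from h import *; from workcell import readout
o=readout.get_obs(); w=load("w2"); print(at_z(w,(329,224.3),.06)); print(goto(o,[.592,.199,.05],170.9))
E
```

```text
[0.59063502 0.19818171 0.06      ]
[ 0.0008  0.0011  0.1607 -0.0008  0.0007 -0.0003]
```

>>> move_arm --pt "0.001 0.001 0.04 0 0 0" --pt "0.001 0.001 0.08 0 0 0" --pt "0.001 0.001 0.11 0 0 0" --pt "0.001 0.001 0.135 0 0 0" --pt "0.001 0.001 0.15 0 0 0" --pt "0.001 0.001 0.161 0 0 0" --pt "0.001 0.001 0.161 0 0 0" --pt "0.001 0.001 0.161 0 0 0"

```text
time_s: 3.67
position: [0.5921, 0.1995, 0.0497]
orientation: [0.0, -0.649, 0.761, -0.0]
contact_force: [0.1, -0.2, 1.1]
finger_gap: 0.0854
```

>>> move_arm --pt "0 0 0 0 0 0" --pt "0 0 0 0 0 0" --pt "0 0 0 0 0 0" --pt "0 0 0 0 0 0" --pt "0 0 0 0 0 0" --pt "0 0 0 0 0 0" --pt "0 0 0 0 0 0" --pt "0 0 0 0 0 0" --pt "0 0 0 0 0 0" --pt "0 0 0 0 0 0" --gripper 0.03 --newtons 60

```text
time_s: 4.5
position: [0.5923, 0.2004, 0.0505]
orientation: [0.001, -0.649, 0.76, -0.0]
contact_force: [-2.1, 0.9, 5.6]
finger_gap: 0.0426
```

```bash
python3 - <<'E'
from h import *; from workcell import readout,cams
o=readout.get_obs(); print(o["position"],jaw(o),o["contact_force"],o["finger_gap"])
print(goto(o,[.592-.104*np.cos(np.radians(9.1)),.199+.104*np.sin(np.radians(9.1)),.05],170.9))
c=cams.camera("wrist"); np.savez("pics/w3.npz",**c); cv2.imwrite("pics/w3.png",c["pixels"][:,:,::-1])
print(proj(c,[o["position"],o["position"]+[0,0,.01]]))
E
```

```text
[0.59229291 0.20037022 0.05051236] 170.99648303860164 [-2.07755389  0.87743391  5.63866932] 0.042616023422494306
[ 0.0012  0.1041  0.0003 -0.0018  0.0011  0.0017]
[[324.41035195 342.87536481]
 [324.18282975 359.59124045]]
```

View pics/w3.png

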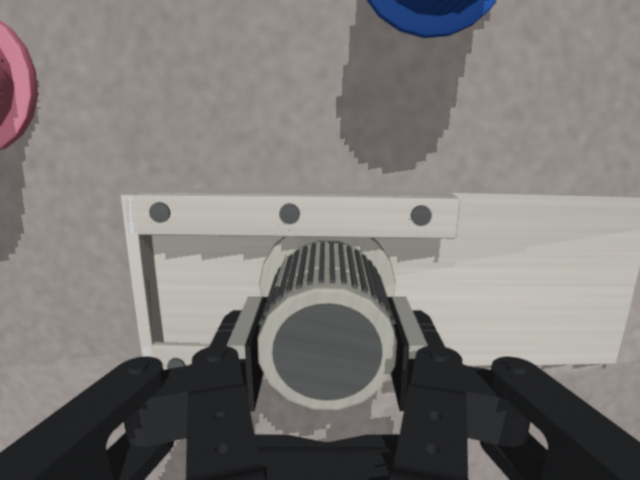

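The cap is gripped: gap 42.6 mm, top centre near (327,350). Now slide it out 104 mm along the rail, which is tool +y.

>>> move_arm --pt "0 0.008 0 0 0 0" --pt "0 0.016 0 0 0 0" --pt "0 0.024 0 0 0 0" --pt "0 0.032 0 0 0 0" --pt "0 0.04 0 0 0 0" --pt "0 0.048 0 0 0 0" --pt "0 0.056 0 0 0 0" --pt "0 0.064 0 0 0 0" --pt "0 0.072 0 0 0 0" --pt "0 0.08 0 0 0 0" --pt "0 0.088 0 0 0 0" --pt "0 0.096 0 0 0 0" --pt "0 0.102 0 0 0 0" --pt "0 0.102 0 0 0 0" --pt "0 0.102 0 0 0 0" --pt "0 0.102 0 0 0 0"

```text
time_s: 5.88
position: [0.4907, 0.2165, 0.0505]
orientation: [0.001, -0.65, 0.76, 0.0]
contact_force: [-3.6, 0.0, 8.6]
finger_gap: 0.0429
```

```bash
python3 - <<'E'
from h import *; from workcell import readout,cams
o=readout.get_obs(); print(o["position"],jaw(o),o["contact_force"],o["finger_gap"])
c=cams.camera("wrist"); np.savez("pics/w4.npz",**c)
t=cams.camera("top"); np.savez("pics/t4.npz",**t)
C=np.zeros((520,800,3),np.uint8); C[:240*2,:400]=crop(c,227,220,200,240,2); C[:480,400:]=crop(t,195,200,100,120,4)
cv2.imwrite("pics/z4.png",C)
E
```

```text
[0.49065466 0.21651832 0.05047072] 171.02157174301135 [-3.62919088  0.0242451   8.58657023] 0.04286914514740209
```

View pics/z4.png

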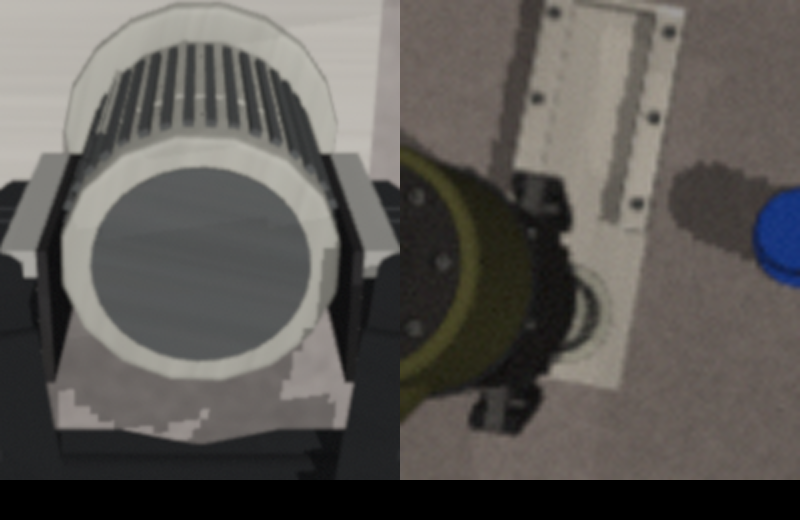

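The cap is clear of the lips, low on the open floor (top disc centre at wrist pixel (327,351)). Lift it.

>>> move_arm --pt "0 0 -0.02 0 0 0" --pt "0 0 -0.05 0 0 0" --pt "0 0 -0.085 0 0 0" --pt "0 0 -0.12 0 0 0" --pt "0 0 -0.15 0 0 0" --pt "0 0 -0.15 0 0 0" --pt "0 0 -0.15 0 0 0"

```text
time_s: 6.57
position: [0.4904, 0.2164, 0.1997]
orientation: [0.001, -0.649, 0.76, 0.001]
contact_force: [0.5, 0.6, -2.4]
finger_gap: 0.0424
```

```bash
python3 - <<'E'
from h import *; from workcell import readout
w=load("w4"); p=np.array([.49065,.21652,.0505]); capw=at_z(w,(327,351.3),.0602); off=capw[:2]-p[:2]
o4={"position":p,"orientation":[.001,-.65,.76,0]}
a=np.radians(171.02); y=np.array([np.cos(a),np.sin(a)]); x=np.array([y[1]*-1,y[0]*1])
print("cap-TCP by wrist",off,"along jaw",off@y,"across",off@np.array([-y[1],y[0]]))
seatw=np.array([.5459,-.1358]); tipw=np.array([.5456,-.1368])
o=readout.get_obs(); print(o["position"],jaw(o),o["contact_force"],o["finger_gap"],np.degrees(o["joint_positions"]).round(1))
tgt=(seatw*.5+tipw*.5)-off; print("tgt",tgt, goto(o,[*tgt,.20],170.9))
E
```

```text
cap-TCP by wrist [-0.00126485 -0.00259267] along jaw 0.0008446589199155386 across 0.002758316558287306
[0.49043957 0.21643836 0.19966325] 170.98870857206774 [ 0.54500492  0.63207458 -2.36236683] 0.04239582288009371 [ 45.3  -7.6  -9.9  -0.1 -87.6 -54.3]
tgt [ 0.54701485 -0.13370733] [ 3.370e-01 -1.107e-01 -1.100e-03 -1.000e-04  2.200e-03  1.500e-03]
```

>>> move_arm --pt "0.3368 -0.111 -0.001 0 0 0" --pt "0.3368 -0.111 -0.001 0 0 0" --pt "0.3368 -0.111 -0.001 0 0 0" --pt "0.3368 -0.111 -0.001 0 0 0" --pt "0.3368 -0.111 -0.001 0 0 0" --pt "0.3368 -0.111 -0.001 0 0 0" --pt "0.3368 -0.111 -0.001 0 0 0" --pt "0.3368 -0.111 -0.001 0 0 0" --pt "0.3368 -0.111 -0.001 0 0 0" --pt "0.3368 -0.111 -0.001 0 0 0" --pt "0.3368 -0.111 -0.001 0 0 0" --pt "0.3368 -0.111 -0.001 0 0 0" --pt "0.3368 -0.111 -0.001 0 0 0" --pt "0.3368 -0.111 -0.001 0 0 0" --pt "0.3368 -0.111 -0.001 0 0 0"

```text
time_s: 7.82
position: [0.5477, -0.133, 0.1999]
orientation: [0.0, -0.65, 0.76, 0.0]
contact_force: [0.0, -0.2, -2.3]
finger_gap: 0.042
```

```bash
python3 - <<'E'
from h import *; from workcell import readout,cams
o=readout.get_obs(); print(o["position"],jaw(o),o["contact_force"],o["wrist_torque"],o["finger_gap"],np.degrees(o["joint_positions"]).round(1))
print(goto(o,[.547,-.1337,.14],170.9),goto(o,[.547,-.1337,.112],170.9))
c=cams.camera("scene"); np.savez("pics/s5.npz",**c); cv2.imwrite("pics/s5.png",crop(c,200,180,150,140,4))
E
```

```text
[ 0.5477015  -0.1330487   0.19988664] 171.06849852140138 [ 0.00544984 -0.18711171 -2.30450743] [-0.01525973  0.00172965  0.01912323] 0.04197811703002365 [  6.7  -3.2  -5.8  -0.  -87.4 -15.7]
[0.0008 0.0006 0.0599 0.0001 0.0003 0.0029] [0.0008 0.0006 0.0879 0.0001 0.0003 0.0029]
```

View pics/s5.png

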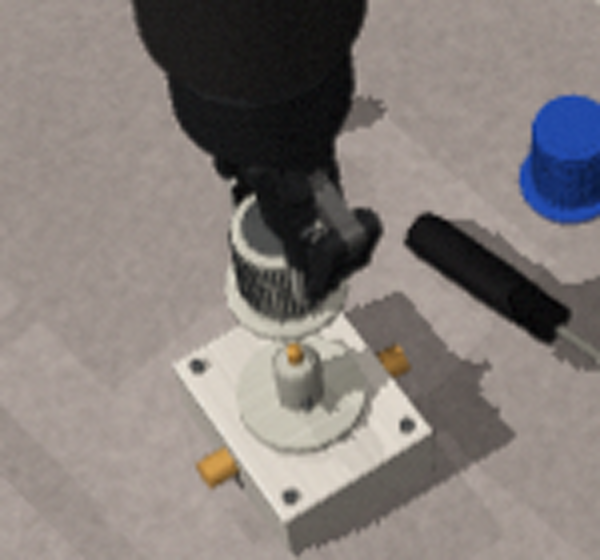

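The cap hangs over the spigot, with the plunger tip at crop (294,353) just below the flange. Lower gently, checking force.

>>> move_arm --pt "0.0008 0.0006 0.02 0 0 0" --pt "0.0008 0.0006 0.04 0 0 0" --pt "0.0008 0.0006 0.05 0 0 0" --pt "0.0008 0.0006 0.058 0 0 0" --pt "0.0008 0.0006 0.063 0 0 0" --pt "0.0008 0.0006 0.066 0 0 0" --pt "0.0008 0.0006 0.069 0 0 0" --pt "0.0008 0.0006 0.072 0 0 0" --pt "0.0008 0.0006 0.072 0 0 0"

```text
time_s: 8.62
position: [0.547, -0.1347, 0.1279]
orientation: [0.0, -0.649, 0.761, 0.0]
contact_force: [-0.7, 0.6, -3.0]
finger_gap: 0.043
```

>>> move_arm --pt "0 0 0.003 0 0 0" --pt "0 0 0.006 0 0 0" --pt "0 0 0.009 0 0 0" --pt "0 0 0.012 0 0 0" --pt "0 0 0.015 0 0 0" --pt "0 0 0.017 0 0 0" --pt "0 0 0.017 0 0 0"

```text
time_s: 9.2
position: [0.5469, -0.1345, 0.1103]
orientation: [-0.0, -0.649, 0.761, 0.0]
contact_force: [0.1, 2.3, -4.5]
finger_gap: 0.0424
```

```bash
python3 - <<'E'
from h import *; from workcell import readout
o=readout.get_obs(); print(o["position"],jaw(o),o["contact_force"],o["wrist_torque"],o["finger_gap"],np.degrees(o["joint_positions"]).round(1))
E
```

```text
[ 0.54693406 -0.13453711  0.11028161] 170.978937291907 [ 0.09183579  2.344982   -4.45610225] [ 0.68561953 -0.27557406 -0.01189849] 0.04241744475978197 [  6.6  -1.6 -13.7  -0.  -78.  -15.6]
```

>>> move_arm --pt "-0.0005 0 0.001 0 0 0" --pt "-0.0005 0 0.002 0 0 0" --pt "-0.0005 0 0.0025 0 0 0" --pt "-0.0005 0 0.0025 0 0 0"

```text
time_s: 9.53
position: [0.547, -0.1344, 0.1084]
orientation: [-0.0, -0.649, 0.761, 0.0]
contact_force: [-0.1, -0.1, -2.7]
finger_gap: 0.0424
```

>>> move_arm --pt "0 0 0.0007 0 0 0" --pt "0 0 0.0014 0 0 0" --pt "0 0 0.002 0 0 0" --pt "0 0 0.002 0 0 0"

```text
time_s: 9.87
position: [0.5469, -0.1344, 0.1062]
orientation: [-0.0, -0.649, 0.761, 0.0]
contact_force: [-0.6, 0.1, -2.2]
finger_gap: 0.0425
```

>>> move_arm --pt "0 0 0.001 0 0 0" --pt "0 0 0.002 0 0 0" --pt "0 0 0.003 0 0 0" --pt "0 0 0.003 0 0 0"

```text
time_s: 10.2
position: [0.5471, -0.1343, 0.1036]
orientation: [-0.0, -0.649, 0.761, -0.0]
contact_force: [-0.3, 0.0, -3.5]
finger_gap: 0.0425
```

>>> move_arm --pt "0 0 0.001 0 0 0" --pt "0 0 0.002 0 0 0" --pt "0 0 0.003 0 0 0" --pt "0 0 0.003 0 0 0"

```text
time_s: 10.53
position: [0.5473, -0.1344, 0.1011]
orientation: [0.0, -0.649, 0.761, -0.0]
contact_force: [-2.6, 1.2, 4.5]
finger_gap: 0.0425
```

>>> move_arm --pt "0 0 0.0008 0 0 0" --pt "0 0 0.0016 0 0 0" --pt "0 0 0.0024 0 0 0" --pt "0 0 0.0024 0 0 0"

```text
time_s: 10.87
position: [0.5472, -0.1344, 0.0982]
orientation: [0.0, -0.649, 0.761, -0.0]
contact_force: [-1.7, 0.6, 6.0]
finger_gap: 0.0423
```

>>> move_arm --pt "0 0 0.0008 0 0 0" --pt "0 0 0.0016 0 0 0" --pt "0 0 0.0022 0 0 0" --pt "0 0 0.0022 0 0 0"

```text
time_s: 11.2
position: [0.5473, -0.1344, 0.0965]
orientation: [0.0, -0.649, 0.76, -0.0]
contact_force: [-2.7, 0.8, 6.6]
finger_gap: 0.0424
```

>>> move_arm --pt "0 0 0.0008 0 0 0" --pt "0 0 0.0016 0 0 0" --pt "0 0 0.002 0 0 0" --pt "0 0 0.002 0 0 0"

```text
time_s: 11.53
position: [0.5473, -0.1344, 0.0965]
orientation: [0.0, -0.649, 0.76, -0.001]
contact_force: [-8.4, 3.9, 17.0]
finger_gap: 0.0426
```

>>> move_arm --pt "0 0.0003 0 0 0 0" --pt "0 0.0005 0 0 0 0" --pt "0 0.0005 0 0 0 0" --pt "0 0.0005 0 0 0 0"

```text
time_s: 11.87
position: [0.5473, -0.1344, 0.0964]
orientation: [0.001, -0.649, 0.76, -0.001]
contact_force: [-5.7, 2.6, 14.5]
finger_gap: 0.0427
```

```bash
python3 - <<'E'
from h import *; from workcell import readout,cams
o=readout.get_obs()
for k in ("time_s","position","orientation","contact_force","wrist_torque","finger_gap"): print(k,np.round(o[k],4))
s=cams.camera("scene"); w=cams.camera("wrist")
C=np.zeros((480,800,3),np.uint8); C[:480,:400]=crop(s,230,225,100,120,4); C[:480,400:]=crop(w,227,200,200,240,2)
cv2.imwrite("pics/z6.png",C)
E
```

```text
time_s 11.8667
position [ 0.5473 -0.1344  0.0964]
orientation [ 6.000e-04 -6.495e-01  7.604e-01 -1.100e-03]
contact_force [-5.7015  2.5859 14.5005]
wrist_torque [ 0.865   2.0453 -0.083 ]
finger_gap 0.0427
```

View pics/z6.png

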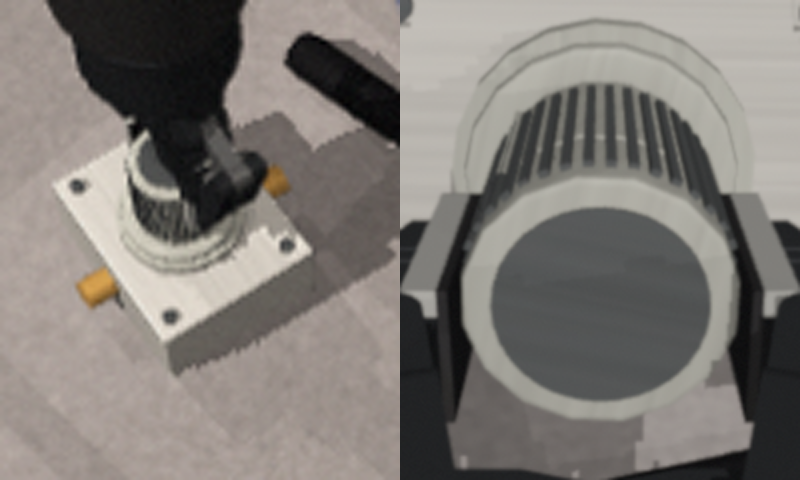

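The flange lies on the shoulder. The cap's disc centre in the wrist view is (327,352), unchanged since the rail, so it has not slipped in the grip. Next I let it settle briefly, then hand in.

>>> move_arm --pt "0 0 0 0 0 0" --pt "0 0 0 0 0 0" --pt "0 0 0 0 0 0" --pt "0 0 0 0 0 0" --pt "0 0 0 0 0 0" --pt "0 0 0 0 0 0"

```text
time_s: 12.47
position: [0.5473, -0.1344, 0.0964]
orientation: [0.001, -0.649, 0.76, -0.001]
contact_force: [-6.0, 2.7, 14.4]
finger_gap: 0.0423
```

```bash
python3 - <<'E'
from workcell import readout, close_job
o=readout.get_obs(); print(o["position"],o["contact_force"],o["finger_gap"]); print(close_job())
E
```

```text
[ 0.54728774 -0.13442165  0.09644766] [-5.98574926  2.70081307 14.44488023] 0.042281375684343536
the job is handed in; nothing more can be done
None
```

The cap is on the port, pushed home and still gripped, and I handed the job in at about 12.5 s. I slid it about 102 mm out along the rail, lifted it and lowered it over the spigot. I never had to turn it: the keyway was already lined up with the pin and the cap dropped straight past pin level.

**Last checks:**
- **Home:** the cap met the plunger's soft resistance over the last few millimetres, then stopped hard with the TCP at z = 0.0964 m. That matches the grip height over the seat.
- **Push and grip:** steady at about 14 N upward, with a finger opening of 42.3 mm at a 60 N grip setting.
- **Pictures:** the flange lies on the shoulder, and the cap sits in the same place in the grip as it did on the rail.

**What disagreed or was not measured:**
- **Cameras:** the top and wrist cameras differed by 2 to 3 mm. I placed the cap by wrist-camera differences so that bias cancelled.
- **Side force:** about 6 to 7 N remained at the end, down from about 9 N after a small nudge.
- **Plunger:** its travel was inferred from force and height, because it cannot be read directly.
- **Bystanders:** I did not measure them at the end, but the path stayed well clear of them.

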